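# Snap the modelling tools into the clip rail

### The arm

A 6-joint arm with a two-finger parallel gripper is mounted at the origin on a cart in front of the work surface, level with it; the furniture and walls round the work are solid. World frame = base frame: x ahead of the robot, y to its left, z up, the work surface at z = 0. Lengths are in mm, angles in rad, forces in N, time in s.
With the tool pointing down it reaches from about 350 to 775 mm from the base axis. Payload 7.3 kg.
Tool frame: the origin (TCP) lies on the centre line of the jaws, within the pads' length; the fingertips stand 22 mm ahead of it and the grasp point (between the pads) lies 3 mm ahead of it; z points along the fingers, y is the direction in which the jaws open and shut (so a half turn about z gives the same grasp; the last joint's range is limited). The gripper opens to 92 mm and grips with 3 to 60 N. Pads are 19 mm wide; open, the fingers measure 130 mm over their backs; the gripper's body (75 mm by 190 mm) begins 47 mm behind the grasp point.
Start: joints at [-1.382, 0.342, 1.524, -0, 1.275, -0.146], TCP at [172.527, -495.86, 248.741] pointing down, gripper open.
Joint ranges: [-2.53, 2.53], [-0.77, 2.02], [0.04, 2.7], [-1, 4.14], [0.28, 2.66], [-3.11, 3.11]. Speed limits (rad/s): [2.57, 2.57, 3.14, 3.14, 3.14, 3.14].

### API

Orientations are given as [roll, pitch, yaw] about the fixed x, y, z axes, in that order (R = Rz(yaw) Ry(pitch) Rx(roll)).
In Python, from plant import get_obs, capture, close_job gives the robot as it stands.
- The arm moves only by the tool carry_out, never from a script. Its arguments are lists of equal length, an entry for each row: "xyz": the shift along the tool's x, y, z scaled (see below), a list of three; "dr": the turn, a rotation vector about the tool's x, y, z scaled (see below), a list of three. A call has 1 to 8 rows; each row shifts and turns the commanded pose from where the row before left it, along the tool's axes as they then stand; what a row does not reach is not made up. The controller multiplies each number of a shift by 0.06 m and each number of a turn by 8 degrees. A row lasts 1/8 s, in which the tool goes at most 62.5 mm and 10.7 degrees, less where a joint would pass 70% of its speed; a pose out of reach is approached as far as the arm can. A call with a number of a shift or a turn outside -1 to 1 is refused whole. A call with a gripper value outside its range is refused whole. "gripper" is the gripper's target within -1 to 1 (fully open at 1, half-way at 0, shut at -1), set as the call begins (left out, the last holds). The fingers move at their own pace and stop on an object; the grip force is fixed at half the most. Time passes only in rows, so rows that do not move let the fingers close. It gives the time, the measured TCP pose, the force and the opening at its end, in the units of the state.
- get_obs(): the state, without advancing time (a new reading comes with each control period).
- capture(name): name is "scene" or "top" or "wrist"; returns a dict with "image" (480x640x3 uint8, blue, green, red), "fx", "fy", "cx", "cy" (pixels), "pose" (4x4, takes a point from camera to world coordinates). Camera axes: x right, y up, looking along -z (the intrinsics and any distortion apply to the point x, -y, -z); pixel columns grow to the right and rows downward; lengths in mm; the calibration is good to about 2 mm. A picture is of the moment at which its call begins. There is no depth.
- close_job(): hands the job in, once; it reports no verdict.
The state is a dict: "time": time; "joint_positions": joint angles; "dq": joint speeds; "tau": joint torques, N m; "tool_pos": TCP position; "tcp_rot": TCP orientation; "contact_force": force on the tool from outside, world axes, zero at the start; "moment": the same for the moment, N m; "grip_width": finger opening in mm.
Only numpy, scipy, OpenCV 4.12 (cv2) and the standard library are available. Lean on these libraries where they do the work, as an engineer would, in place of code of your own. Each camera call takes 0.05 s, during which the arm holds its last target.

### The job

Put the two loose modelling tools away in the clip rail: press the thick wooden-handled ball tool down into the empty wide pair of clips and the slim metal scriber into the narrow pair, each handle roughly centred over its two clips, until both clips have snapped over it and it lies level, fully home. Leave the spatula that is already clipped in its place, and do not knock the jar and the sanding block about.

Things in the scene. Friction and masses are not known exactly. Their poses are not given: they have to be found in the camera images.
- ball_tool_mid (a point): Ball tool: round wooden handle, 16 mm in diameter, 120 mm long, brass neck, thin steel shank with an 8 mm ball, its end 101 mm from this point; about 40 g. Lies loose on the bench. The point is on the handle's axis, half-way along it (8 mm above the bench at the start); x runs along the handle to the ball, y and z turn as it rolls. May be clipped either way round.
- scriber_mid (a point): Scriber: slim round metal handle, 11 mm in diameter, 120 mm long, dark grip rings, a needle whose end is 98 mm from this point; about 40 g. Lies loose on the bench. The point is on the handle's axis, half-way along it (5.5 mm above the bench at the start); x runs along the handle to the needle, y and z turn as it rolls. May be clipped either way round.
- spatula_mid (a point): Spatula: same wooden handle as the ball tool but a flat steel blade; already clipped in the third pair of clips (also wide). The point is on its axis, half-way along the handle; x along the handle. Must stay as it is.
- wide_clips_seat (a point): Empty wide pair of clips for the 16 mm handle. The point is where the middle of the handle is when home: half-way between the two clips, on the handle's axis, 42 mm above the bench; x along the handle, z up. Clips 35 mm either side along x, each 14 mm long. Lips 12 mm apart, 6 mm above the point, flaring to 24 mm apart at 14 mm above; a handle laid on them is about 12 mm too high.
- narrow_clips_seat (a point): Narrow pair of clips for the 11 mm handle. The point is where the middle of the handle is when home: half-way between the two clips, on the handle's axis, 42 mm above the bench; x along the handle, z up. Clips 35 mm either side along x, each 14 mm long. Lips 8 mm apart, 5 mm above the point, flaring to 19 mm apart at 13 mm above; a handle laid on them is about 9 mm too high.
- clip_rail: Fixed tool rail: two aluminium rails along y, 230 mm long, 70 mm apart, tops 22 mm high, 88 mm over all in x. Origin on the bench under its middle. Three pairs of sprung clips at y = -70, 0, +70 mm, in varying order; open bench between the rails. Pressing a handle straight down into a pair takes about 8 to 15 N in all; then the lips snap over it and hold it down on the saddles.
- jar_white: White lidded jar, 49 mm wide and 52 mm tall; origin at the centre of its underside. Bystander.
- sanding_block: Cork sanding block, 43 x 71 x 24 mm; origin at the centre of its underside. Bystander.

How it is judged (in metres and radians):
At the end, for the whole second after the job is handed in: Each handle's middle is at its own clips' home point (15 mm along, 3 mm across, 3 mm in height) and parallel to the clips within 0.06 rad: ball tool in the wide, scriber in the narrow pair, both at rest. The spatula is within 8 mm of its start (x of ball_tool_mid in the frame of wide_clips_seat between -0.015 and 0.015 m and y of ball_tool_mid in the frame of wide_clips_seat between -0.003 and 0.003 m and z of ball_tool_mid in the frame of wide_clips_seat between -0.003 and 0.003 m and angle between the x axis of ball_tool_mid and the x axis of wide_clips_seat, either way round below 0.06 rad and x of scriber_mid in the frame of narrow_clips_seat between -0.015 and 0.015 m and y of scriber_mid in the frame of narrow_clips_seat between -0.003 and 0.003 m and z of scriber_mid in the frame of narrow_clips_seat between -0.003 and 0.003 m and angle between the x axis of scriber_mid and the x axis of narrow_clips_seat, either way round below 0.06 rad and distance of spatula_mid from where it was at the start of the episode below 0.008 m and linear speed of each of ball_tool, scriber below 0.02 m/s); the robot touches nothing.
It fails at once if the white lidded paint jar is knocked more than 30 mm from its place (distance of jar_white from where it was at the start of the episode above 0.03 m).
It fails at once if the sanding block is knocked more than 30 mm from its place (distance of sanding_block from where it was at the start of the episode above 0.03 m).
It also fails if it takes over 58 s, if anything falls off the work surface, if the arm or the gripper's body presses on something with over 40 N, if the wrist force passes 120 N, or if a joint passes its speed limit or range.

## Working session

There is one attempt and no reset: what is moved stays moved. The work goes in short steps, Python scripts to look and compute and a tool call to move; the robot and the scene stay as the last step left them, time stands still between calls to the robot, and variables do not carry over. Pictures are saved under pics/ and viewed, and the job is handed in when it is done.

Besides the shell and the picture viewer there is one more tool, called by a JSON object that holds its "fn" and its "kwargs", one argument or row to a line. carry_out: Moves the arm, as the interface text tells. Shifts and turns lie within -1 to 1; 1 stands for 0.06 m of shift or 8 degrees of turn. Its arguments: {"type":"object","properties":{"xyz":{"type":"array"},"dr":{"type":"array"},"gripper":{"type":"number"}},"required":["xyz","dr"]}

```bash
ls; mkdir -p pics
python3 - <<'E'
from plant import get_obs, capture
import cv2
print(get_obs())
for n in ["scene","top","wrist"]:
    c=capture(n); cv2.imwrite(f"pics/{n}0.png",c["image"]); print(n,c["fx"],c["fy"],c["cx"],c["cy"],c["pose"],[k for k in c])
E
```

```text
pics
{'time': 0.0, 'joint_positions': array([-1.38200293e+00,  3.42759987e-01,  1.52502506e+00, -2.34375579e-05,
        1.27542270e+00, -1.46011893e-01]), 'dq': array([ 9.65864707e-05,  5.20143479e-04, -2.60916686e-03, -4.67379194e-04,
       -1.22663784e-04,  8.86840627e-05]), 'tau': array([ 2.30113221e-05, -4.31236196e+01, -2.44217259e+01,  7.18203024e-02,
        5.59960864e-02, -9.18980254e-05]), 'tool_pos': array([ 172.44310097, -495.46412494,  248.0228021 ]), 'tcp_rot': array([-3.13999148e+00, -2.12812738e-04,  3.34811956e-01]), 'contact_force': array([-0.12117664,  0.01225545, -0.31251326]), 'moment': array([-0.06898565,  0.01965202,  0.01713414]), 'grip_width': 91.85136456994096}
scene 607.8456513159754 607.8456513159754 326.34182792593253 246.98096328611172 [[-7.26917590e-01  4.71670188e-01 -4.99117272e-01  3.64096636e+01]
 [-6.86679735e-01 -5.07560997e-01  5.20435180e-01  6.90791752e+02]
 [-7.85870055e-03  7.21047203e-01  6.92841376e-01  8.10686959e+02]
 [ 0.00000000e+00  0.00000000e+00  0.00000000e+00  1.00000000e+00]] ['image', 'fx', 'fy', 'cx', 'cy', 'pose']
top 511.7520361557509 511.7520361557509 319.74877405137397 233.2095727285774 [[ 2.68348003e-02  9.90240047e-01 -1.36764555e-01  4.10592406e+02]
 [-9.99375078e-01  2.97243103e-02  1.91290190e-02  1.52411620e+02]
 [ 2.30075528e-02  1.36165765e-01  9.90418869e-01  1.06206596e+03]
 [ 0.00000000e+00  0.00000000e+00  0.00000000e+00  1.00000000e+00]] ['image', 'fx', 'fy', 'cx', 'cy', 'pose']
wrist 355.7174986200165 355.7174986200165 323.2535267519529 233.17191039349922 [[ 3.27731782e-01  9.03958084e-01  2.74684657e-01  2.47584109e+02]
 [-9.44770121e-01  3.13924558e-01  9.41317709e-02 -4.68822749e+02]
 [-1.13908415e-03 -2.90363829e-01  9.56915644e-01  3.84483836e+02]
 [ 0.00000000e+00  0.00000000e+00  0.00000000e+00  1.00000000e+00]] ['image', 'fx', 'fy', 'cx', 'cy', 'pose']
```

View pics/scene0.png

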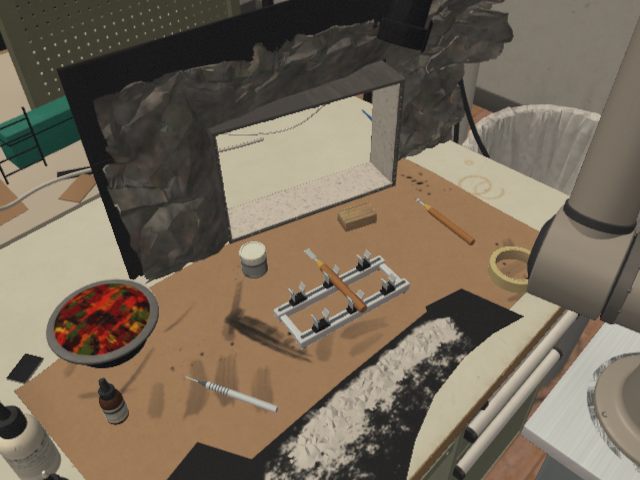

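View pics/top0.png

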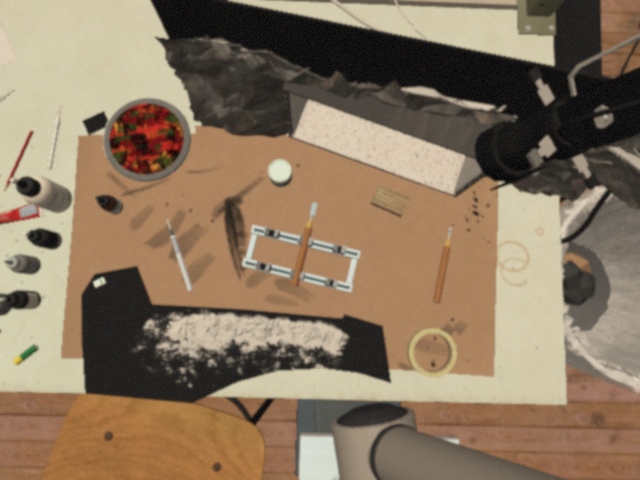

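View pics/wrist0.png

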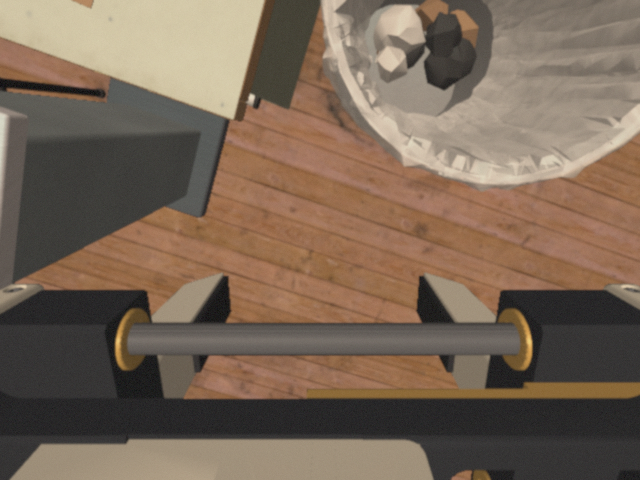

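The scene and top views show the ball tool at top px (443,265), the scriber at (180,262), the rail at (300,258) with the spatula in the middle pair, the jar at (280,172) and the block at (390,200). Next I'll zoom in on these.

```bash
cat > h.py <<'E'
import numpy as np, cv2
from plant import get_obs, capture
def ray(c,u,v):
    d=np.array([(u-c["cx"])/c["fx"],-(v-c["cy"])/c["fy"],-1.0]); P=np.array(c["pose"])
    d=P[:3,:3]@d; return P[:3,3],d/np.linalg.norm(d)
def plane(c,u,v,z):
    o,d=ray(c,u,v); return o+d*(z-o[2])/d[2]
def proj(c,p):
    P=np.array(c["pose"]); q=P[:3,:3].T@(np.array(p)-P[:3,3]); return np.array([c["cx"]+c["fx"]*q[0]/-q[2], c["cy"]-c["fy"]*q[1]/-q[2]])
def tri(rs):
    A=np.zeros((3,3));b=np.zeros(3)
    for o,d in rs:
        M=np.eye(3)-np.outer(d,d);A+=M;b+=M@o
    p=np.linalg.solve(A,b)
    return p,[np.linalg.norm((np.eye(3)-np.outer(d,d))@(p-o)) for o,d in rs]
def crop(im,x0,y0,x1,y1,s,name):
    cv2.imwrite(name,cv2.resize(im[y0:y1,x0:x1],None,fx=s,fy=s,interpolation=cv2.INTER_CUBIC))
E
python3 - <<'E'
from h import *
c=capture("top");crop(c["image"],150,190,470,320,2.5,"pics/tc.png")
for n,u,v,z in [("ball a",438,302,8),("ball b",447,243,8),("scr a",189,289,5.5),("scr b",172,235,5.5),("needle",168,220,5),("jar",280,172,52),("block",390,200,24),("rail L",250,247,22),("r",356,272,22),("spat",305,255,42)]: print(n,plane(c,u,v,z).round(0))
s=capture("scene");crop(s["image"],260,230,420,350,5,"pics/sc.png")
E
```

```text
ball a [ 421. -114.    8.]
ball b [ 544. -134.    8.]
scr a [434. 396.   6.]
scr b [544. 438.   6.]
needle [575. 448.   5.]
jar [673. 217.  52.]
block [628. -11.  24.]
rail L [522. 274.  22.]
r [477.  56.  22.]
spat [507. 161.  42.]
```

View pics/tc.png

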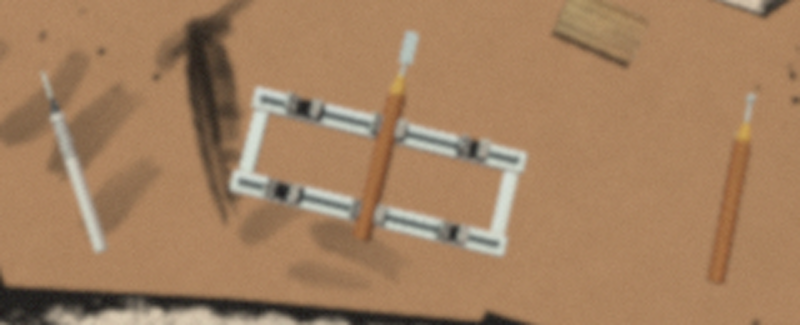

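View pics/sc.png

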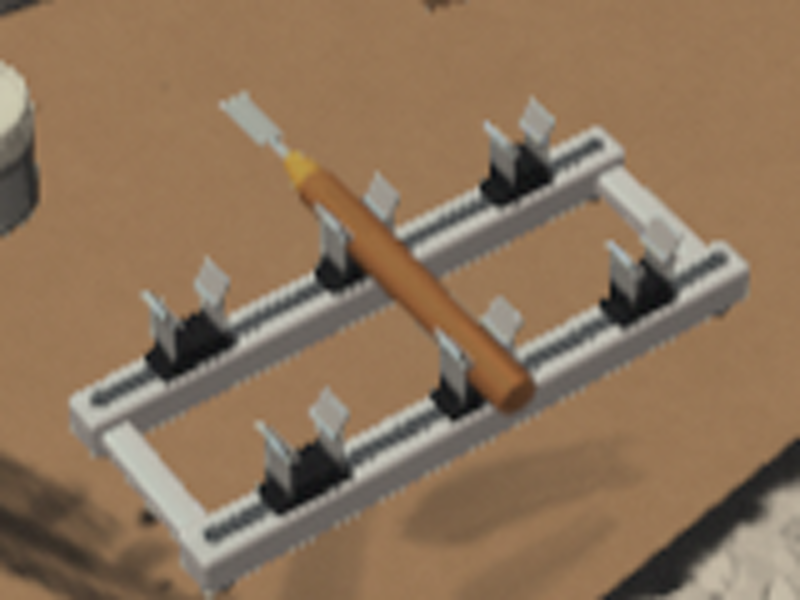

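Wide pair is at the rail's +y end and the narrow pair at the −y end; the ball tool's axis is already nearly parallel to the clips. First move: above the ball tool.

{"fn": "carry_out", "kwargs": {
  "xyz": [
    [0.8,-0.48,0],
    [0.8,-0.48,0],
    [0.8,-0.48,0],
    [0.8,-0.48,0],
    [0.8,-0.48,0],
    [0.8,-0.48,0],
    [0.8,-0.48,0],
    [0.8,-0.48,0]
  ],
  "dr": [
    [0,0,0],
    [0,0,0],
    [0,0,0],
    [0,0,0],
    [0,0,0],
    [0,0,0],
    [0,0,0],
    [0,0,0]
  ]
}}

```text
time: 1.25
tool_pos: [460.5, -150.5, 248.8]
tcp_rot: [3.141, -0.0, 0.335]
contact_force: [1.8, -2.2, -0.2]
grip_width: 92.1
```

{"fn": "carry_out", "kwargs": {
  "xyz": [
    [0,0,0],
    [0,0,0],
    [0,0,0],
    [0,0,0],
    [0,0,0]
  ],
  "dr": [
    [0,0,0.9],
    [0,0,0.9],
    [0,0,0.9],
    [0,0,0.9],
    [0,0,0]
  ]
}}

```text
time: 1.88
tool_pos: [459.4, -152.0, 248.6]
tcp_rot: [3.142, 0.0, -0.167]
contact_force: [1.1, -0.1, 0.2]
grip_width: 91.9
```

```bash
cat >> h.py <<'E'
from scipy.spatial.transform import Rotation as Rn
def delta(target,yaw,o=None):
    o=o or get_obs(); p=np.array(o["tool_pos"]); R=Rn.from_euler("xyz",o["tcp_rot"])
    T=Rn.from_euler("xyz",[np.pi,0,yaw])
    print("pos",p.round(1),"rot",np.round(o["tcp_rot"],3),"F",o["contact_force"].round(1),"w",round(o["grip_width"],1),"t",o["time"])
    print("tool shift units",((R.inv().apply(np.array(target)-p))/60).round(3),"turn units",(np.degrees((R.inv()*T).as_rotvec())/8).round(3))
E
python3 - <<'E'
from h import *
import pickle
o=get_obs();print(o["tool_pos"],o["tcp_rot"],o["time"],o["joint_positions"])
c=capture("wrist");c["image"];cv2.imwrite("pics/w1.png",c["image"]);pickle.dump(c,open("w1.pkl","wb"))
E
```

```text
[ 459.43140314 -152.02621276  248.63833927] [ 3.14157782e+00  1.83130072e-04 -1.66716636e-01] 1.875 [-4.78053195e-01  2.67077338e-01  1.63208128e+00 -7.41757879e-05
  1.24260382e+00  1.25948368e+00]
```

View pics/w1.png

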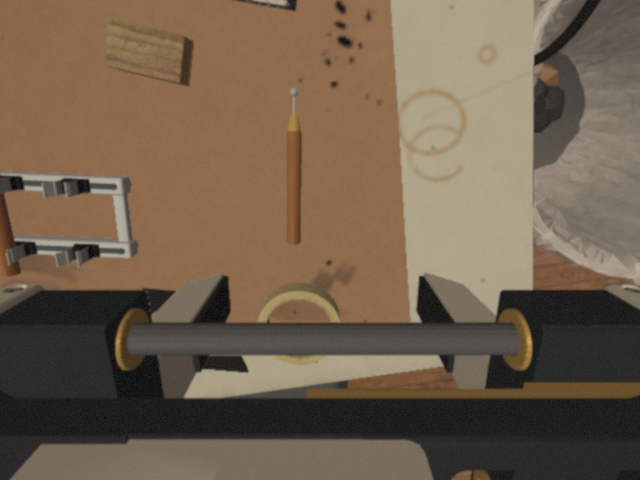

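The wrist view shows the ball tool's handle from (293,243) to (294,130), nearly along the tool x, with the ball at (294,92) and the narrow clip pair at left near (60,215). I'll segment the handle in three views.

```bash
cat >> h.py <<'E'
def axis_ends(im,roi,lo,hi,name=None):
    x0,y0,x1,y1=roi; hsv=cv2.cvtColor(im[y0:y1,x0:x1],cv2.COLOR_BGR2HSV); m=cv2.inRange(hsv,np.array(lo),np.array(hi))
    m=cv2.morphologyEx(m,cv2.MORPH_OPEN,np.ones((2,2),np.uint8))
    n,l,s,_=cv2.connectedComponentsWithStats(m); k=1+np.argmax(s[1:,4]); ys,xs=np.nonzero(l==k)
    p=np.c_[xs+x0,ys+y0].astype(float); mu=p.mean(0); d=np.linalg.svd(p-mu,full_matrices=False)[2][0]; t=(p-mu)@d; w=(p-mu)@np.array([-d[1],d[0]])
    if name: cv2.imwrite(name,cv2.resize((l==k).astype(np.uint8)*255,None,fx=3,fy=3))
    return mu+d*(t.min()-.3),mu+d*(t.max()+.3),np.ptp(w),s[k,4]
E
python3 - <<'E'
from h import *
import pickle
w=pickle.load(open("w1.pkl","rb"));t=capture("top");s=capture("scene")
for n,c,roi in [("w",w,(260,80,330,260)),("t",t,(425,220,460,310)),("s",s,(405,190,485,250))]:
    x0,y0,x1,y1=roi
    hsv=cv2.cvtColor(c["image"],cv2.COLOR_BGR2HSV)
    print(n, "bg",hsv[y0+5,x0+5])
    for q in {"w":[(293,180),(294,125),(310,180)],"t":[(442,270),(447,243),(450,280)],"s":[(447,222),(425,207),(430,225)]}[n]: print(q,hsv[q[1],q[0]])
crop(t["image"],420,215,465,315,6,"pics/a.png");crop(s["image"],405,190,485,250,8,"pics/b.png")
E
```

```text
w bg [ 14 113 145]
(293, 180) [ 14 149 135]
(294, 125) [ 19 144 165]
(310, 180) [ 14 115 142]
t bg [ 14 113 176]
(442, 270) [ 14 151 171]
(447, 243) [ 20 147 207]
(450, 280) [ 14 112 162]
s bg [ 15 111 156]
(447, 222) [ 15 154 151]
(425, 207) [ 19 165 170]
(430, 225) [ 15 112 153]
```

View pics/b.png

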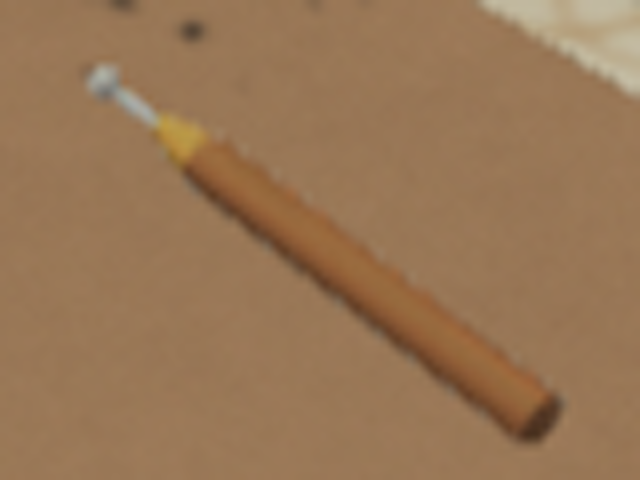

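Run:
```python
from h import *
import pickle
w=pickle.load(open("w1.pkl","rb"));t=capture("top");s=capture("scene")
E={}
for n,c,roi in [("w",w,(270,80,320,260)),("t",t,(425,220,460,310)),("s",s,(410,195,480,250))]:
    a,b,wd,ar=axis_ends(c["image"],roi,(5,131,60),(17,255,255),f"pics/m{n}.png")
    if plane(c,*a,8)[0]>plane(c,*b,8)[0]: a,b=b,a
    E[n]=(a,b); A=plane(c,*a,8);B=plane(c,*b,8)
    print(n,a.round(1),b.round(1),"wd",round(wd,1),ar,A.round(1),B.round(1),"len",np.linalg.norm(B-A).round(1),"yaw",np.arctan2(*(B-A)[[1,0]]).round(3),"mid",((A+B)/2).round(1))
C={"w":w,"t":t,"s":s}
for comb in ["wts","ws","wt"]:
  for i in (0,1):
    p,r=tri([ray(C[n],*E[n][i]) for n in comb]); print(comb,i,p.round(1),np.round(r,1))
```

```text
w [293.8 245.3] [294.5 124.7] wd 14.6 1534 [ 416.4 -110.2    8. ] [ 543.1 -135.5    8. ] len 129.1 yaw -0.197 mid [ 479.8 -122.9    8. ]
t [436.7 303.4] [447.8 246. ] wd 7.0 395 [ 417.9 -111.7    8. ] [ 537.2 -135.5    8. ] len 121.6 yaw -0.197 mid [ 477.6 -123.6    8. ]
s [474.3 243.8] [429.9 209.4] wd 7.5 374 [ 413.5 -110.9    8. ] [ 536.2 -135.7    8. ] len 125.2 yaw -0.199 mid [ 474.9 -123.3    8. ]
wts 0 [ 416.1 -111.4    7.2] [1.2 2.  2.2]
wts 1 [ 539.3 -136.4    5.9] [3.9 1.9 2.3]
ws 0 [ 414.9 -110.8    7.1] [1.4 1.4]
ws 1 [ 540.4 -136.8    5.6] [3. 3.]
wt 0 [ 417.8 -110.8   12.2] [0.1 0.1]
wt 1 [ 540.4 -136.     3.5] [2.8 2.8]
```

Run:
```python
from h import *
delta([477,-123.3,24.5],-.197)
```

```text
pos [ 459.5 -152.1  248.7] rot [ 3.142 -0.    -0.167] F [-0.6 -0.  -0.3] w 91.6 t 2.125
tool shift units [ 0.208 -0.522  3.737] turn units [ 0.001 -0.     0.218]
```

{"fn": "carry_out", "kwargs": {
  "xyz": [
    [0.21,-0.52,0],
    [0,0,0.9],
    [0,0,0.9],
    [0,0,0.7],
    [0,0,0.5],
    [0,0,0.3],
    [0,0,0.2],
    [0,0,0]
  ],
  "dr": [
    [0,0,0],
    [0,0,0.22],
    [0,0,0],
    [0,0,0],
    [0,0,0],
    [0,0,0],
    [0,0,0],
    [0,0,0]
  ],
  "gripper": 0.3
}}

```text
time: 3.12
tool_pos: [476.9, -123.3, 38.3]
tcp_rot: [-3.141, 0.001, -0.198]
contact_force: [-0.0, 0.5, 1.2]
grip_width: 59.7
```

Run:
```python
from h import *
delta([477,-123.3,24.0],-.197)
c=capture("wrist");cv2.imwrite("pics/w2.png",c["image"])
```

```text
pos [ 476.9 -123.3   38.3] rot [-3.141e+00  1.000e-03 -1.980e-01] F [-0.   0.5  1.2] w 59.7 t 3.125
tool shift units [ 0.002 -0.001  0.238] turn units [-0.001  0.008 -0.009]
```

View pics/w2.png

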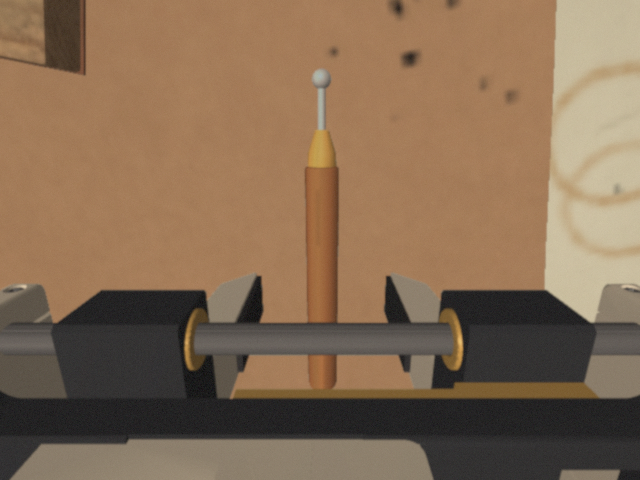

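The handle is centred between the jaws at column 321 and vertical in the picture. The handle end is at row 167 and the ball at row 78. Checking the along-handle position, then closing.

Run:
```python
from h import *
c=capture("wrist")
u=np.array([np.cos(-.197),np.sin(-.197)])
for q,off in [((321,78),97),((321.5,167),60),((322,387),-60)]:
    p=plane(c,*q,8); print(p.round(1), (p[:2]-off*u).round(1))
```

```text
[ 574.6 -140.9    8. ] [ 479.5 -121.9]
[ 537.2 -133.5    8. ] [ 478.3 -121.8]
[ 416.5 -109.3    8. ] [ 475.3 -121. ]
```

{"fn": "carry_out", "kwargs": {
  "xyz": [
    [0,0,0.15],
    [0,0,0.09],
    [0,0,0]
  ],
  "dr": [
    [0,0,0],
    [0,0,0],
    [0,0,0]
  ]
}}

```text
time: 3.6
tool_pos: [476.8, -123.3, 23.9]
tcp_rot: [-3.141, 0.001, -0.199]
contact_force: [0.0, 0.9, 0.1]
grip_width: 59.6
```

{"fn": "carry_out", "kwargs": {
  "xyz": [
    [0,0,0],
    [0,0,0],
    [0,0,0],
    [0,0,0],
    [0,0,0],
    [0,0,0],
    [0,0,0]
  ],
  "dr": [
    [0,0,0],
    [0,0,0],
    [0,0,0],
    [0,0,0],
    [0,0,0],
    [0,0,0],
    [0,0,0]
  ],
  "gripper": -1
}}

```text
time: 4.47
tool_pos: [477.2, -123.5, 24.3]
tcp_rot: [3.142, -0.0, -0.199]
contact_force: [-0.7, -0.4, -0.0]
grip_width: 14.8
```

{"fn": "carry_out", "kwargs": {
  "xyz": [
    [0,0,-0.3],
    [0,0,-0.8],
    [0,0,-0.8],
    [0,0,-0.6],
    [0,0,0]
  ],
  "dr": [
    [0,0,0],
    [0,0,0],
    [0,0,0],
    [0,0,0],
    [0,0,0]
  ]
}}

```text
time: 5.1
tool_pos: [478.5, -124.0, 177.0]
tcp_rot: [3.14, -0.006, -0.199]
contact_force: [0.2, 0.1, -0.6]
grip_width: 15.1
```

Run:
```python
from h import *
import pickle
c=capture("wrist");cv2.imwrite("pics/w3.png",c["image"])
t=capture("top");s=capture("scene")
crop(s["image"],260,230,420,350,5,"pics/sc2.png")
```

```text
(no output)
```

View pics/w3.png

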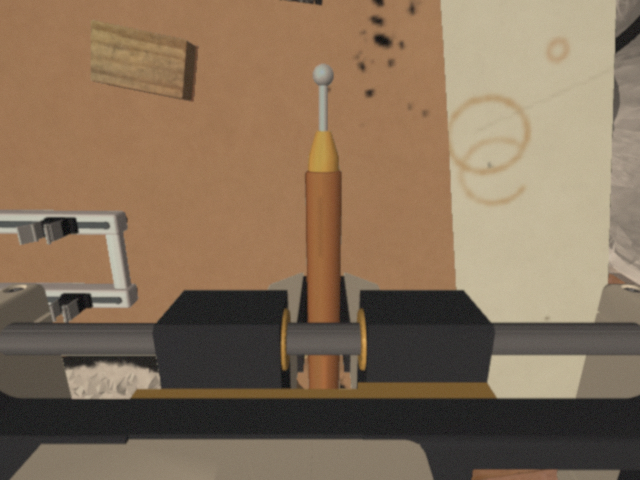

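Held: opening 15 mm, handle vertical at column 323. Next I move to a viewing place behind the wide pair (clips are visible ahead of the gripper).

{"fn": "carry_out", "kwargs": {
  "xyz": [
    [-0.26,-0.73,0],
    [-0.26,-0.73,0],
    [-0.26,-0.73,0],
    [-0.26,-0.73,0],
    [-0.26,-0.73,0],
    [-0.26,-0.73,0],
    [-0.26,-0.73,0],
    [-0.26,-0.73,0]
  ],
  "dr": [
    [0,0,0],
    [0,0,0],
    [0,0,0],
    [0,0,0],
    [0,0,0],
    [0,0,0],
    [0,0,0],
    [0,0,0]
  ]
}}

```text
time: 6.25
tool_pos: [422.8, 245.9, 172.6]
tcp_rot: [3.14, 0.003, -0.199]
contact_force: [0.0, -0.3, -0.8]
grip_width: 15.0
```

{"fn": "carry_out", "kwargs": {
  "xyz": [
    [0,0,0],
    [0,0,0]
  ],
  "dr": [
    [0,0,0],
    [0,0,0]
  ]
}}

```text
time: 6.5
tool_pos: [423.3, 244.1, 173.1]
tcp_rot: [3.14, 0.002, -0.198]
contact_force: [0.3, 0.6, -0.6]
grip_width: 15.4
```

Run:
```python
from h import *
import pickle
c=capture("wrist");cv2.imwrite("pics/w4.png",c["image"]);pickle.dump(c,open("w4.pkl","wb"))
delta([425,245,177],-.197)
```

```text
pos [423.6 243.8 173.3] rot [ 3.14e+00  2.00e-03 -1.99e-01] F [-0.8  0.  -0.6] w 15.2 t 6.55
tool shift units [ 0.019 -0.025 -0.061] turn units [ 0.011  0.012 -0.015]
```

View pics/w4.png

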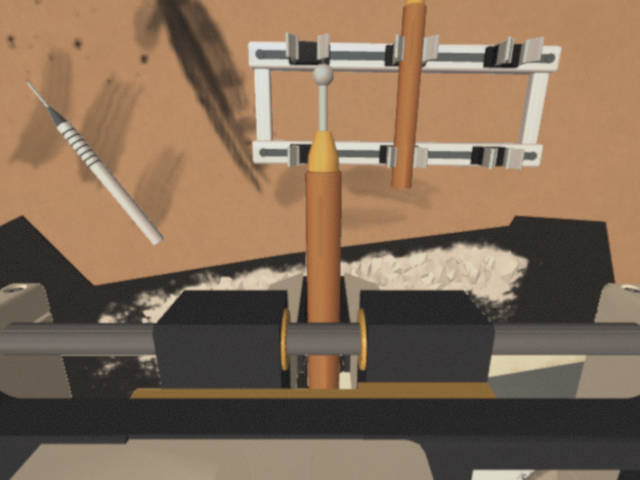

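Run:
```python
from h import *
import pickle
c=pickle.load(open("w4.pkl","rb"))
crop(c["image"],240,25,400,175,5,"pics/z1.png");crop(c["image"],400,25,570,175,4.7,"pics/z2.png")
```

```text
(no output)
```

View pics/z1.png

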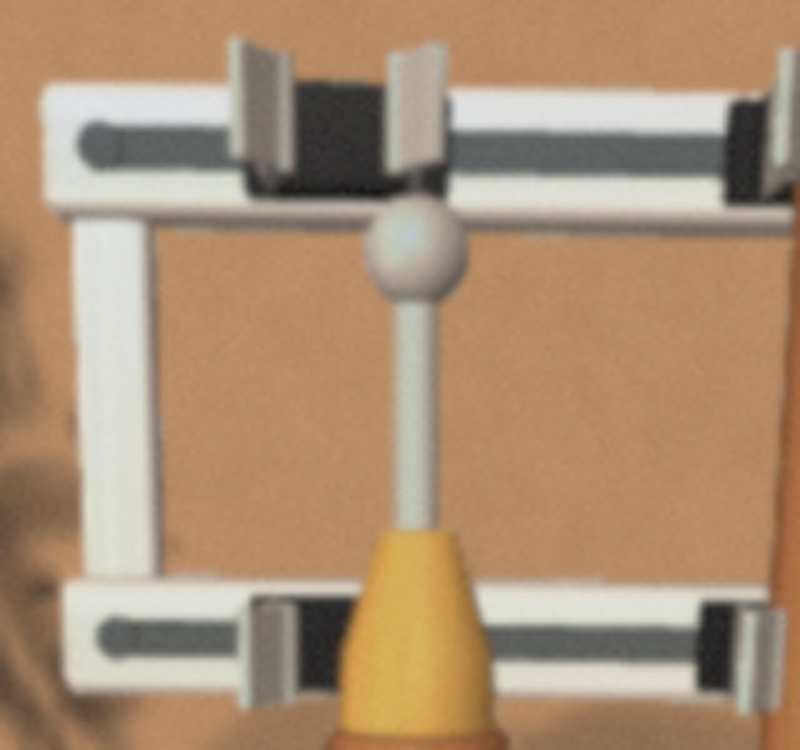

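View pics/z2.png

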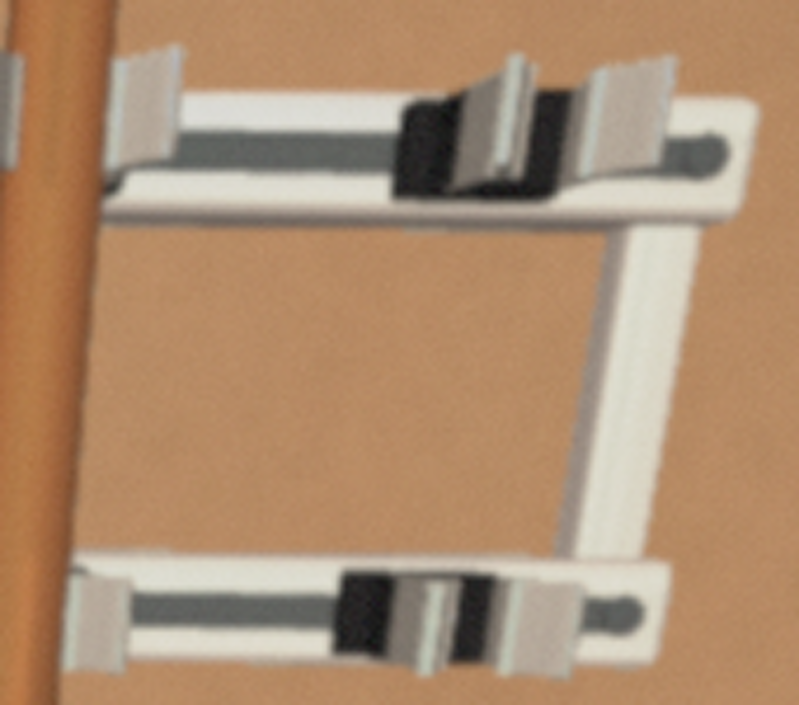

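Run:
```python
from h import *
import pickle
c=pickle.load(open("w4.pkl","rb"))
f1=lambda x,y:(240+(x+.5)/5-.5,25+(y+.5)/5-.5)
f2=lambda x,y:(400+(x+.5)/4.7-.5,25+(y+.5)/4.7-.5)
FL,NL,FR,NR=[plane(c,*q,22) for q in (f1(100,147),f1(120,637),f2(708,153),f2(622,615))]
print("slot ends",FL.round(1),NL.round(1),FR.round(1),NR.round(1))
print("dx",np.linalg.norm(FL-NL),np.linalg.norm(FR-NR),"dy",np.linalg.norm(FL-FR),np.linalg.norm(NL-NR))
cen=(FL+NL+FR+NR)/4
yv=(FL-FR+NL-NR)[:2];yaw=np.arctan2(-yv[0],yv[1]);xv=(FL-NL+FR-NR)[:2];print("cen",cen,"yaw",yaw,np.arctan2(xv[1],xv[0]))
y=np.array([-np.sin(yaw),np.cos(yaw)]);x=np.array([np.cos(yaw),np.sin(yaw)])
print("wide",cen[:2]+70*y,"narrow",cen[:2]-70*y)
# flare tops z=56
def loc(p): d=p[:2]-cen[:2]; return (d@x).round(1),(d@y).round(1)
for n,q in [("farW left out",f1(232,97)),("farW right out",f1(447,97)),("nearW left out",f1(240,650)),("farN inner L?",f2(518,115)),("farN R out",f2(668,115)),("nearN L",f2(436,630)),("nearN R",f2(580,630)),("farS R",f2(180,105)),("nearS R",f2(127,625))]:
  print(n,[loc(plane(c,*q,z)) for z in (56,55)])
# two view check of rail height with scene/top
t=capture("top");s=capture("scene");pickle.dump(s,open("s4.pkl","wb"));pickle.dump(t,open("t4.pkl","wb"))
for P in (FL,NL,FR,NR): print(proj(t,P).round(1),proj(s,P).round(1))
crop(s["image"],265,250,325,350,6,"pics/sA.png");crop(t["image"],235,215,365,300,6,"pics/tA.png")
crop(s["image"],260,240,420,350,5,"pics/sA.png")
```

```text
slot ends [558.9 265.2  22. ] [490.3 279.6  22. ] [514.8  56.6  22. ] [445.7  71.8  22. ]
dx 70.0662881863578 70.77360237202276 dy 213.26847283479216 212.48411486567056
cen [502.42373162 168.28670105  22.        ] yaw -0.20994830570074774 -0.21169525163205846
wide [517.01238549 236.74961932] narrow [487.83507776  99.82378277]
farW left out [(np.float64(35.3), np.float64(83.9)), (np.float64(35.5), np.float64(84.0))]
farW right out [(np.float64(35.6), np.float64(56.4)), (np.float64(35.8), np.float64(56.4))]
nearW left out [(np.float64(-34.1), np.float64(84.2)), (np.float64(-34.2), np.float64(84.3))]
farN inner L? [(np.float64(34.0), np.float64(-60.0)), (np.float64(34.2), np.float64(-60.4))]
farN R out [(np.float64(34.2), np.float64(-80.5)), (np.float64(34.4), np.float64(-81.1))]
nearN L [(np.float64(-35.3), np.float64(-59.1)), (np.float64(-35.4), np.float64(-59.6))]
nearN R [(np.float64(-35.1), np.float64(-80.6)), (np.float64(-35.2), np.float64(-81.2))]
farS R [(np.float64(34.7), np.float64(-13.5)), (np.float64(34.9), np.float64(-13.8))]
nearS R [(np.float64(-35.1), np.float64(-13.0)), (np.float64(-35.2), np.float64(-13.3))]
[255. 229.] [278.3 309.8]
[246.4 262.2] [300.9 336.8]
[356.3 253.4] [377.6 258.5]
[348.2 287.2] [402.1 281.8]
```

View pics/sA.png

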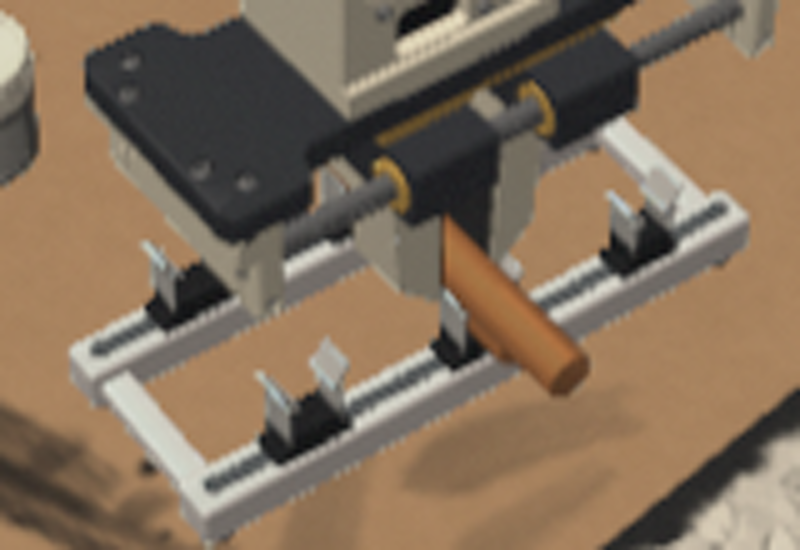

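Run:
```python
from h import *
import pickle
c=pickle.load(open("w4.pkl","rb"));s=pickle.load(open("s4.pkl","rb"));t=pickle.load(open("t4.pkl","rb"))
o=get_obs();p=o["tool_pos"];R=Rn.from_euler("xyz",o["tcp_rot"])
for q in [(323.3,75.0),(323.2,131),(323.5,170)]:
  for z in (157,): print("held pt in tool frame",R.inv().apply(plane(c,*q,z)-p).round(1))
f1=lambda x,y:(240+(x+.5)/5-.5,25+(y+.5)/5-.5)
f2=lambda x,y:(400+(x+.5)/4.7-.5,25+(y+.5)/4.7-.5)
fs=lambda x,y:(260+(x+.5)/5-.5,240+(y+.5)/5-.5)
for a,b in [(f1(100,147),fs(98,350)),(f1(120,637),fs(215,485)),(f2(622,615),fs(718,208))]:
  print("tri slot",[x.round(1) if hasattr(x,'round') else np.round(x,1) for x in tri([ray(c,*a),ray(s,*b)])])
# lip top corner, near wide left clip: wrist left-outer corner near side (240,708); scene far corner?
```

```text
held pt in tool frame [97.3 -1.8 16.8]
held pt in tool frame [76.1 -1.8 16.8]
held pt in tool frame [60.2 -1.6 16.8]
tri slot [array([558.1, 264.7,  22.9]), array([0.7, 0.7])]
tri slot [array([489.3, 278.5,  22.6]), array([1.4, 1.4])]
tri slot [array([445.3,  70.6,  21.9]), array([1.1, 1.1])]
```

View pics/tA.png

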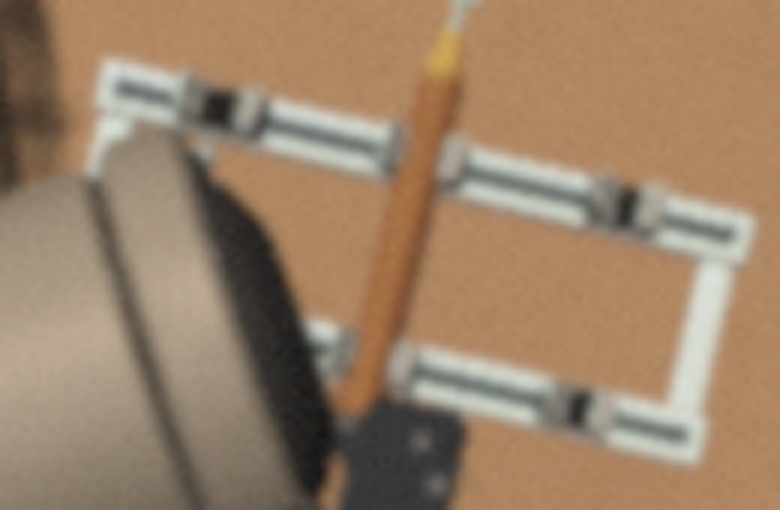

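Run:
```python
from h import *
delta([516.6,235,112],-.21)
```

```text
pos [424.  243.6 173.9] rot [ 3.141e+00  1.000e-03 -2.000e-01] F [ 0.3 -0.8 -0.8] w 15.1 t 6.65
tool shift units [ 1.541 -0.168  1.03 ] turn units [0.006 0.005 0.07 ]
```

{"fn": "carry_out", "kwargs": {
  "xyz": [
    [0.4,-0.04,0],
    [0.4,-0.04,0.2],
    [0.4,-0.04,0.4],
    [0.34,-0.05,0.43],
    [0,0,0],
    [0,0,0]
  ],
  "dr": [
    [0,0,0.07],
    [0,0,0],
    [0,0,0],
    [0,0,0],
    [0,0,0],
    [0,0,0]
  ]
}}

```text
time: 7.4
tool_pos: [516.2, 235.3, 113.0]
tcp_rot: [3.142, 0.0, -0.209]
contact_force: [0.6, 1.3, 0.2]
grip_width: 15.1
```

Run:
```python
from h import *
import pickle
c=capture("wrist");cv2.imwrite("pics/w5.png",c["image"]);pickle.dump(c,open("w5.pkl","wb"))
delta([516.6,235,112],-.21)
s=capture("scene");crop(s["image"],240,180,420,350,4,"pics/s5.png")
```

```text
pos [516.3 235.6 113.5] rot [-3.141e+00 -1.000e-03 -2.090e-01] F [-0.4  0.6 -1. ] w 15.2 t 7.45
tool shift units [0.007 0.008 0.025] turn units [-0.003 -0.006  0.008]
```

View pics/w5.png

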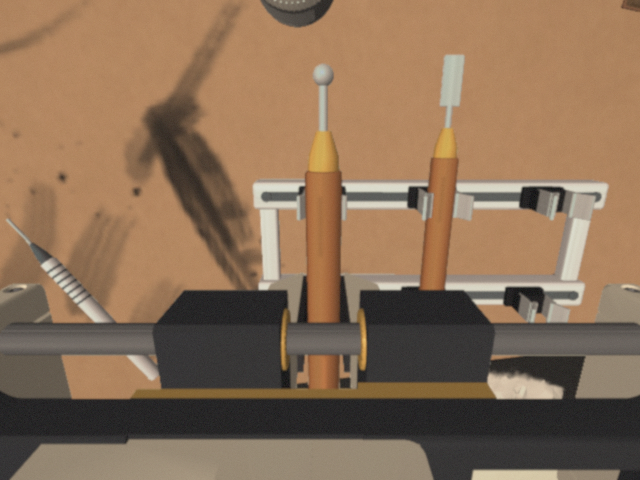

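View pics/s5.png

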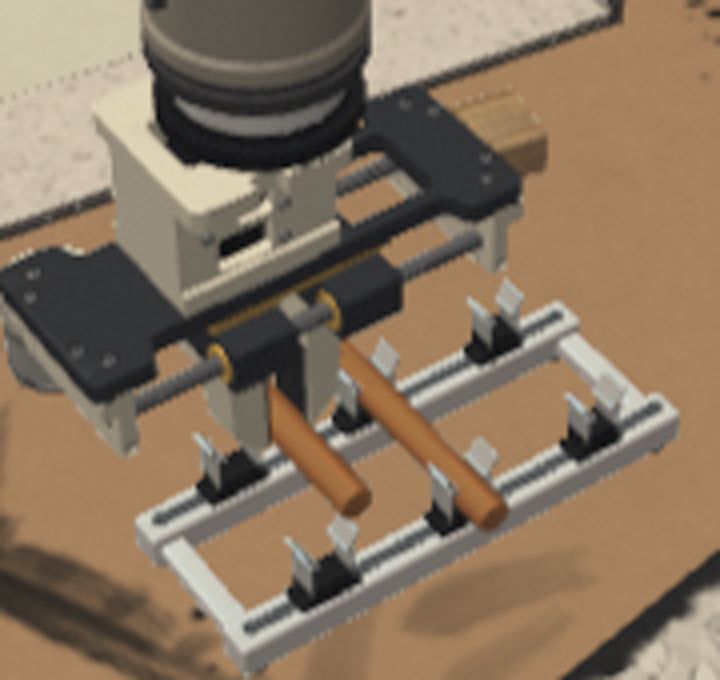

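Run:
```python
from h import *
import pickle
c=pickle.load(open("w5.pkl","rb"))
crop(c["image"],280,160,380,290,6,"pics/z5.png")
```

```text
(no output)
```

View pics/z5.png

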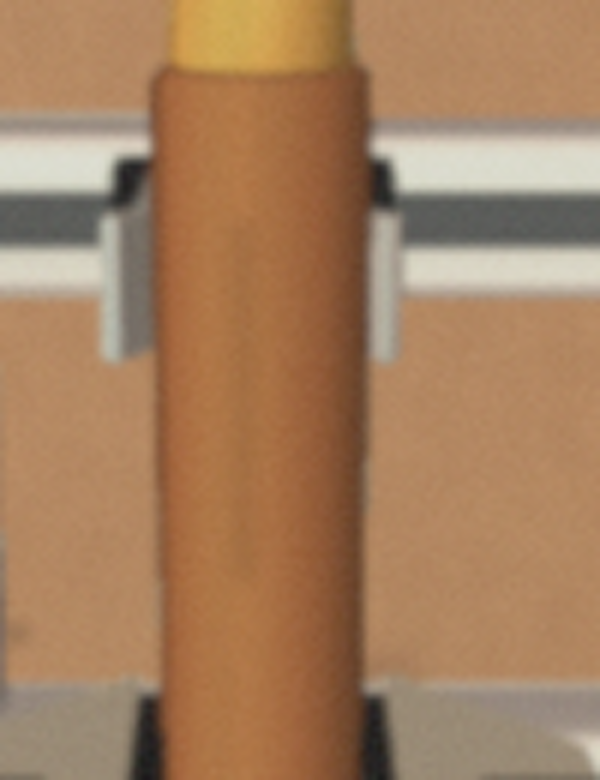

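Run:
```python
from h import *
import pickle
c=pickle.load(open("w5.pkl","rb"));o=get_obs();p=o["tool_pos"];R=Rn.from_euler("xyz",o["tcp_rot"])
f=lambda x,y:(280+(x+.5)/6-.5,160+(y+.5)/6-.5)
T=lambda q,z:R.inv().apply(plane(c,*q,z)-p).round(2)
print("clip",T(f(100,285),56),T(f(400,285),56))
for y in (75,280,650): print("handle",T(f((158+367)/2,y),p[2]-16))
```

```text
clip [ 35.6  -15.58  57.77] [35.55 12.21 57.75]
handle [60.18 -0.55 16.08]
handle [45.4  -0.58 16.06]
handle [16.47 -0.62 16.02]
```

{"fn": "carry_out", "kwargs": {
  "xyz": [
    [0,-0.017,0.3],
    [0,0,0.3],
    [0,0,0.1],
    [0,0,0],
    [0,0,0]
  ],
  "dr": [
    [0,0,0],
    [0,0,0],
    [0,0,0],
    [0,0,0],
    [0,0,0]
  ]
}}

```text
time: 8.12
tool_pos: [517.1, 237.0, 71.4]
tcp_rot: [-3.141, -0.001, -0.208]
contact_force: [0.5, -0.1, -0.1]
grip_width: 15.0
```

{"fn": "carry_out", "kwargs": {
  "xyz": [
    [0,0,0.08],
    [0,0,0.05],
    [0,0,0.03],
    [0,0,0]
  ],
  "dr": [
    [0,0,0],
    [0,0,0],
    [0,0,0],
    [0,0,0]
  ]
}}

```text
time: 8.62
tool_pos: [517.1, 236.6, 60.8]
tcp_rot: [3.142, -0.001, -0.208]
contact_force: [2.2, -2.4, -3.1]
grip_width: 15.0
```

{"fn": "carry_out", "kwargs": {
  "xyz": [
    [0,0,0.03],
    [0,0,0.02],
    [0,0,0]
  ],
  "dr": [
    [0,0,0],
    [0,0,0],
    [0,0,0]
  ]
}}

```text
time: 9.0
tool_pos: [516.3, 236.8, 58.2]
tcp_rot: [3.141, 0.001, -0.208]
contact_force: [-2.3, -3.4, 3.8]
grip_width: 14.8
```

Run:
```python
from h import *
import pickle
c=capture("wrist");cv2.imwrite("pics/w6.png",c["image"])
s=capture("scene");crop(s["image"],240,230,420,350,4.4,"pics/s6.png");o=get_obs();print(o["tool_pos"],o["contact_force"])
```

```text
[516.28973094 236.75893317  58.19391536] [-2.2360474  -3.30804135  5.967569  ]
```

View pics/w6.png

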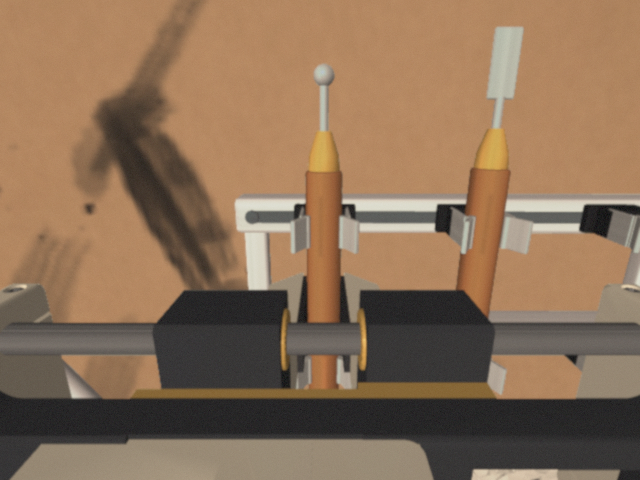

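View pics/s6.png

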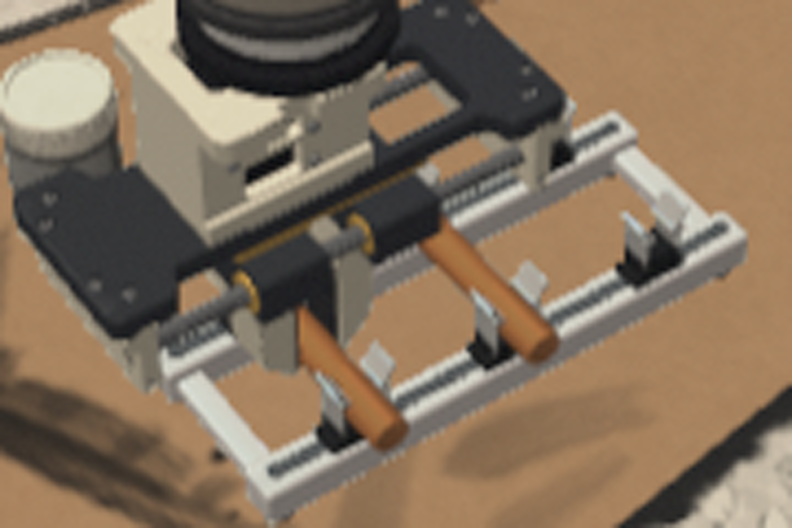

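The handle lies between both plates, level with the spatula (scene). One more small press to confirm it bottoms out, then a partial release.

{"fn": "carry_out", "kwargs": {
  "xyz": [
    [0,0,0.02],
    [0,0,0.02],
    [0,0,0]
  ],
  "dr": [
    [0,0,0],
    [0,0,0],
    [0,0,0]
  ]
}}

```text
time: 9.48
tool_pos: [516.4, 236.8, 57.9]
tcp_rot: [3.142, -0.0, -0.208]
contact_force: [-7.6, -5.0, 22.4]
grip_width: 14.8
```

{"fn": "carry_out", "kwargs": {
  "xyz": [
    [0,0,-0.03],
    [0,0,0],
    [0,0,0],
    [0,0,0],
    [0,0,0]
  ],
  "dr": [
    [0,0,0],
    [0,0,0],
    [0,0,0],
    [0,0,0],
    [0,0,0]
  ],
  "gripper": -0.25
}}

```text
time: 10.1
tool_pos: [516.6, 236.8, 57.0]
tcp_rot: [3.141, 0.0, -0.208]
contact_force: [-0.2, -0.0, -0.1]
grip_width: 34.2
```

{"fn": "carry_out", "kwargs": {
  "xyz": [
    [0,0,-0.4],
    [0,0,-0.8],
    [0,0,-0.8],
    [0,0,-0.8],
    [0,0,0]
  ],
  "dr": [
    [0,0,0],
    [0,0,0],
    [0,0,0],
    [0,0,0],
    [0,0,0]
  ]
}}

```text
time: 10.72
tool_pos: [518.5, 237.4, 229.5]
tcp_rot: [-3.137, -0.007, -0.208]
contact_force: [-0.4, 0.4, -0.4]
grip_width: 34.3
```

Run:
```python
from h import *
import pickle
c=capture("wrist");cv2.imwrite("pics/w7.png",c["image"]);pickle.dump(c,open("w7.pkl","wb"))
s=capture("scene");cv2.imwrite("pics/s7.png",s["image"]);pickle.dump(s,open("s7.pkl","wb"));t=capture("top");pickle.dump(t,open("t7.pkl","wb"))
delta([425,300,210],.36)
```

```text
pos [516.  236.6 224.1] rot [ 3.141e+00  2.000e-03 -2.080e-01] F [-0.3 -1.2 -1.3] w 34.6 t 10.875
tool shift units [-1.702 -0.72   0.237] turn units [ 4.000e-03  1.500e-02 -4.071e+00]
```

View pics/w7.png

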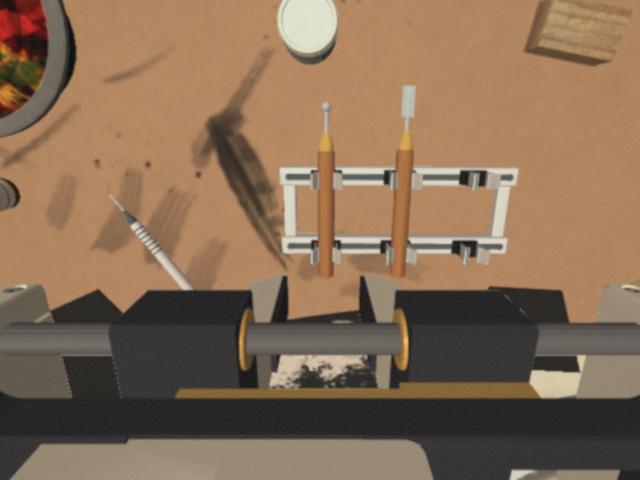

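View pics/s7.png

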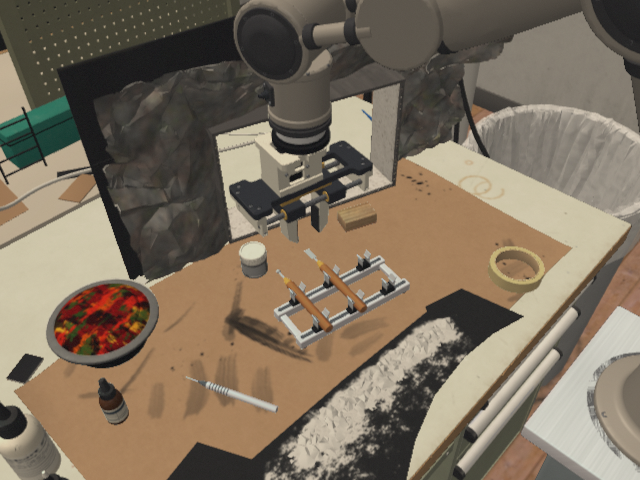

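The ball tool sits in the wide pair, parallel to and level with the spatula in both views. Jar and block have not moved. Now I measure the scriber using earlier unobstructed views (w4, scene and top).

Run:
```python
from h import *
import pickle
c=pickle.load(open("w4.pkl","rb"));s=pickle.load(open("s7.pkl","rb"));t=pickle.load(open("t7.pkl","rb"))
crop(c["image"],15,70,175,260,3.1,"pics/a1.png");crop(s["image"],180,365,290,420,7,"pics/a2.png");crop(t["image"],160,210,200,300,6,"pics/a3.png")
```

```text
(no output)
```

View pics/a1.png

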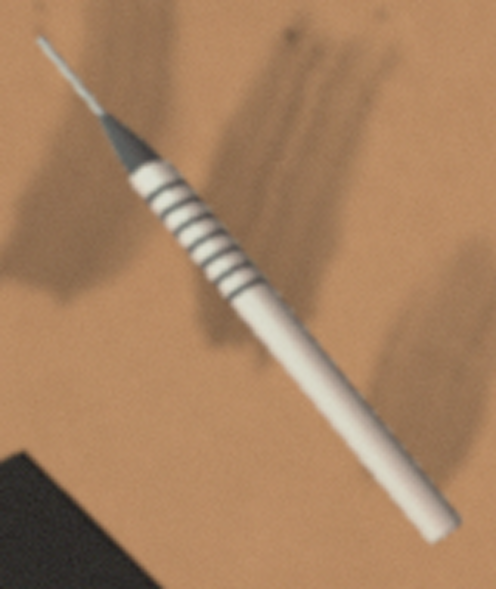

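View pics/a2.png

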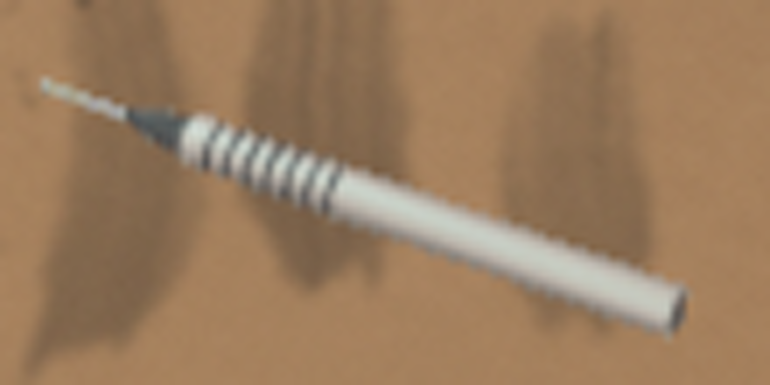

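View pics/a3.png

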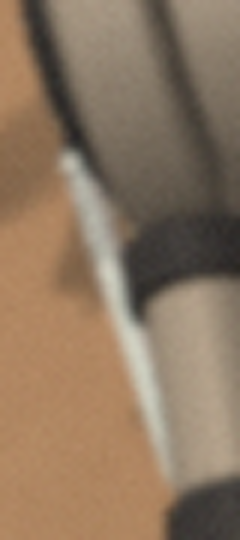

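Run:
```python
from h import *
import pickle
c=pickle.load(open("w4.pkl","rb"));s=pickle.load(open("s7.pkl","rb"))
fw=lambda x,y:(15+(x+.5)/3.1-.5,70+(y+.5)/3.1-.5)
fs=lambda x,y:(180+(x+.5)/7-.5,365+(y+.5)/7-.5)
W=[fw(446,532),fw(146,168),fw(38,38)];S=[fs(678,308),fs(190,142),fs(42,82)]
for n,cc,Q in (("w",c,W),("s",s,S)):
  P=[plane(cc,*q,5.5) for q in Q]; d=P[2]-P[0]
  print(n,[p.round(1) for p in P],"len",np.linalg.norm(d).round(1),np.linalg.norm(P[1]-P[0]).round(1),"yaw",np.arctan2(d[1],d[0]).round(3),"mid",((P[0]+P[1])/2).round(1))
for a,b in zip(W,S): print(tri([ray(c,*a),ray(s,*b)]))
```

```text
w [array([432.2, 394.1,   5.5]), array([543.9, 438.1,   5.5]), array([579. , 452.1,   5.5])] len 157.8 120.0 yaw 0.376 mid [488.1 416.1   5.5]
s [array([431.2, 391. ,   5.5]), array([540.5, 436.3,   5.5]), array([577.2, 449.1,   5.5])] len 157.1 118.3 yaw 0.379 mid [485.9 413.6   5.5]
(array([431.60924905, 392.31765297,   7.09345049]), [np.float64(1.3506026797605029), np.float64(1.3506026797606225)])
(array([542.36306579, 436.83507144,   5.56430424]), [np.float64(1.7655503714878527), np.float64(1.7655503714878513)])
(array([577.37708752, 449.91367084,   7.30953086]), [np.float64(1.2352509719983435), np.float64(1.2352509719981615)])
```

{"fn": "carry_out", "kwargs": {
  "xyz": [
    [0,0,0],
    [0,0,0],
    [0,0,0],
    [0,0,0],
    [0,0,0],
    [0,0,0]
  ],
  "dr": [
    [0,0,-0.84],
    [0,0,-0.84],
    [0,0,-0.84],
    [0,0,-0.84],
    [0,0,-0.84],
    [0,0,0]
  ],
  "gripper": 0.3
}}

```text
time: 11.62
tool_pos: [516.0, 236.6, 223.5]
tcp_rot: [-3.141, 0.003, 0.377]
contact_force: [-0.2, 0.4, -0.1]
grip_width: 59.6
```

Run:
```python
from h import *
delta([487.3,414.5,100],.376)
```

```text
pos [516.  236.6 223.5] rot [-3.141e+00  3.000e-03  3.770e-01] F [-0.2  0.4 -0.1] w 59.6 t 11.625
tool shift units [ 0.654 -2.932  2.056] turn units [-0.001  0.025  0.008]
```

{"fn": "carry_out", "kwargs": {
  "xyz": [
    [0.13,-0.58,0],
    [0.13,-0.58,0],
    [0.13,-0.58,0.2],
    [0.13,-0.58,0.6],
    [0.13,-0.58,0.8],
    [0,0,0.42],
    [0,0,0],
    [0,0,0]
  ],
  "dr": [
    [0,0,0],
    [0,0,0],
    [0,0,0],
    [0,0,0],
    [0,0,0],
    [0,0,0],
    [0,0,0],
    [0,0,0]
  ]
}}

```text
time: 12.62
tool_pos: [489.3, 412.8, 104.9]
tcp_rot: [-3.142, -0.001, 0.376]
contact_force: [0.5, 0.5, 0.3]
grip_width: 59.4
```

Run:
```python
from h import *
import pickle
delta([487.3,414.5,24],.376)
c=capture("wrist");cv2.imwrite("pics/w8.png",c["image"]);pickle.dump(c,open("w8.pkl","wb"))
```

```text
pos [489.3 412.8 104.9] rot [-3.142e+00 -1.000e-03  3.760e-01] F [0.5 0.5 0.3] w 59.4 t 12.625
tool shift units [-0.022 -0.038  1.348] turn units [-0.001 -0.007  0.003]
```

View pics/w8.png

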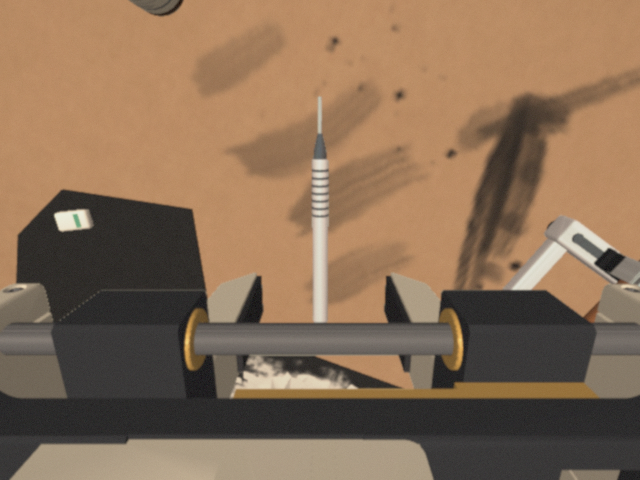

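Run:
```python
from h import *
import pickle
c=pickle.load(open("w8.pkl","rb"));o=get_obs();p=o["tool_pos"];R=Rn.from_euler("xyz",o["tcp_rot"])
for q,off in [((319.5,97),98),((320,158),60)]: print(R.inv().apply(plane(c,*q,5.5)-p).round(1),off)
```

```text
[ 96.1  -3.  100.2] 98
[ 58.9  -2.8 100.1] 60
```

{"fn": "carry_out", "kwargs": {
  "xyz": [
    [-0.025,-0.025,0.4],
    [0,0,0.4],
    [0,0,0.3],
    [0,0,0.2],
    [0,0,0.04],
    [0,0,0],
    [0,0,0]
  ],
  "dr": [
    [0,0,0],
    [0,0,0],
    [0,0,0],
    [0,0,0],
    [0,0,0],
    [0,0,0],
    [0,0,0]
  ]
}}

```text
time: 13.55
tool_pos: [487.2, 414.0, 24.5]
tcp_rot: [-3.141, -0.001, 0.378]
contact_force: [0.8, 0.0, 0.2]
grip_width: 59.6
```

{"fn": "carry_out", "kwargs": {
  "xyz": [
    [0,0,0.013],
    [0,0,0],
    [0,0,0],
    [0,0,0],
    [0,0,0],
    [0,0,0],
    [0,0,0],
    [0,0,0]
  ],
  "dr": [
    [0,0,0],
    [0,0,0],
    [0,0,0],
    [0,0,0],
    [0,0,0],
    [0,0,0],
    [0,0,0],
    [0,0,0]
  ],
  "gripper": -1
}}

```text
time: 14.55
tool_pos: [486.7, 413.8, 22.9]
tcp_rot: [3.142, 0.0, 0.378]
contact_force: [-0.7, 0.6, -0.5]
grip_width: 10.1
```

{"fn": "carry_out", "kwargs": {
  "xyz": [
    [0,0,-0.3],
    [0,0,-0.8],
    [0,0,-0.8],
    [0,0,-0.7],
    [0,0,0],
    [0,0,0]
  ],
  "dr": [
    [0,0,0],
    [0,0,0],
    [0,0,0],
    [0,0,0],
    [0,0,0],
    [0,0,0]
  ]
}}

```text
time: 15.3
tool_pos: [486.4, 413.6, 179.2]
tcp_rot: [3.142, 0.0, 0.378]
contact_force: [-0.5, -0.5, -1.5]
grip_width: 10.0
```

{"fn": "carry_out", "kwargs": {
  "xyz": [
    [0,0,0],
    [0,0,0],
    [0,0,0],
    [0,0,0],
    [0,0,0],
    [0,0,0]
  ],
  "dr": [
    [0,0,0.84],
    [0,0,0.84],
    [0,0,0.84],
    [0,0,0.84],
    [0,0,0.85],
    [0,0,0]
  ]
}}

```text
time: 16.05
tool_pos: [486.1, 413.3, 177.4]
tcp_rot: [3.139, 0.002, -0.209]
contact_force: [-0.0, 0.1, -0.6]
grip_width: 10.0
```

Run:
```python
from h import *
import pickle
delta([395,115,173],-.209)
c=capture("wrist");cv2.imwrite("pics/w9.png",c["image"]);pickle.dump(c,open("w9.pkl","wb"))
```

```text
pos [486.1 413.3 177.4] rot [ 3.139e+00  2.000e-03 -2.090e-01] F [-0.   0.1 -0.6] w 10.0 t 16.05
tool shift units [-0.455  5.179  0.086] turn units [0.016 0.015 0.002]
```

View pics/w9.png

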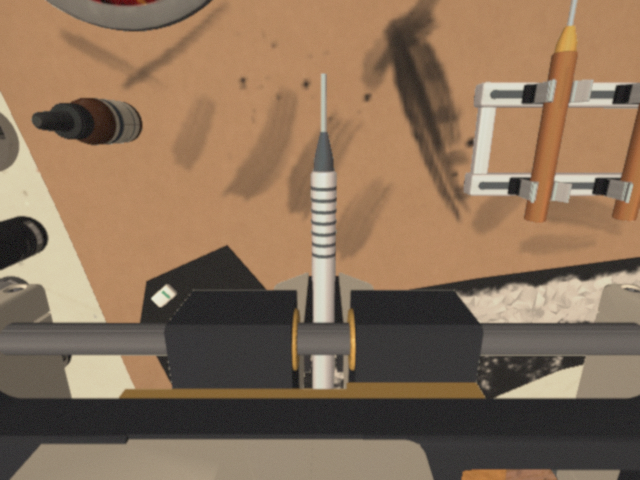

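Scriber held at 10 mm opening, axis at column 323. The narrow seat is 140 mm from the seated ball tool's TCP, at (487.4, 99.9), which agrees with the direct measurement (487.8, 99.8). Moving above it.

Run:
```python
from h import *
delta([487.5,99.9,112],-.209)
```

```text
pos [486.3 413.4 177.6] rot [ 3.14e+00  2.00e-03 -2.07e-01] F [ 0.2  0.4 -0.2] w 9.7 t 16.1
tool shift units [1.098 5.107 1.102] turn units [0.013 0.012 0.012]
```

{"fn": "carry_out", "kwargs": {
  "xyz": [
    [0.16,0.73,0],
    [0.16,0.73,0],
    [0.16,0.73,0],
    [0.16,0.73,0],
    [0.16,0.73,0],
    [0.16,0.73,0],
    [0.14,0.73,0],
    [0,0,0]
  ],
  "dr": [
    [0,0,0],
    [0,0,0],
    [0,0,0],
    [0,0,0],
    [0,0,0],
    [0,0,0],
    [0,0,0],
    [0,0,0]
  ]
}}

```text
time: 17.1
tool_pos: [487.3, 97.7, 178.7]
tcp_rot: [3.141, 0.001, -0.211]
contact_force: [0.5, 0.6, -0.5]
grip_width: 10.2
```

{"fn": "carry_out", "kwargs": {
  "xyz": [
    [0,0,0.4],
    [0,0,0.4],
    [0,0,0.3],
    [0,0,0],
    [0,0,0]
  ],
  "dr": [
    [0,0,0],
    [0,0,0],
    [0,0,0],
    [0,0,0],
    [0,0,0]
  ]
}}

```text
time: 17.73
tool_pos: [487.8, 100.7, 113.4]
tcp_rot: [-3.141, -0.001, -0.209]
contact_force: [-0.2, 0.5, -0.0]
grip_width: 9.8
```

Run:
```python
from h import *
import pickle
delta([487.5,99.9,112],-.209)
c=capture("wrist");cv2.imwrite("pics/w10.png",c["image"]);pickle.dump(c,open("w10.pkl","wb"))
crop(c["image"],280,160,380,290,6,"pics/z10.png")
```

```text
pos [487.8 100.7 113.4] rot [-3.141e+00 -1.000e-03 -2.090e-01] F [-0.2  0.5 -0. ] w 9.8 t 17.725
tool shift units [-0.002  0.013  0.024] turn units [-0.002 -0.005  0.004]
```

View pics/w10.png

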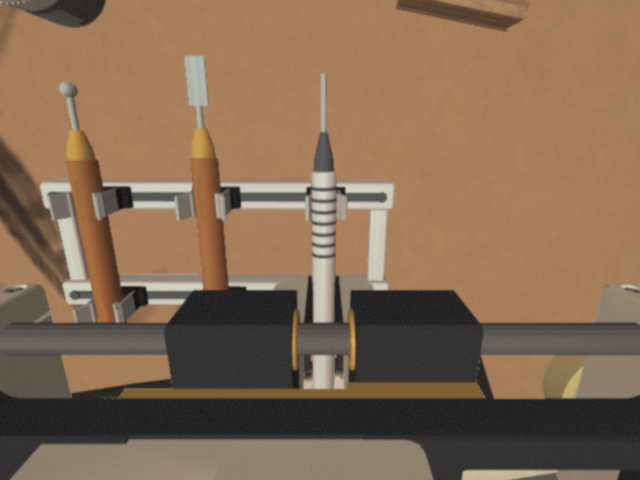

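View pics/z10.png

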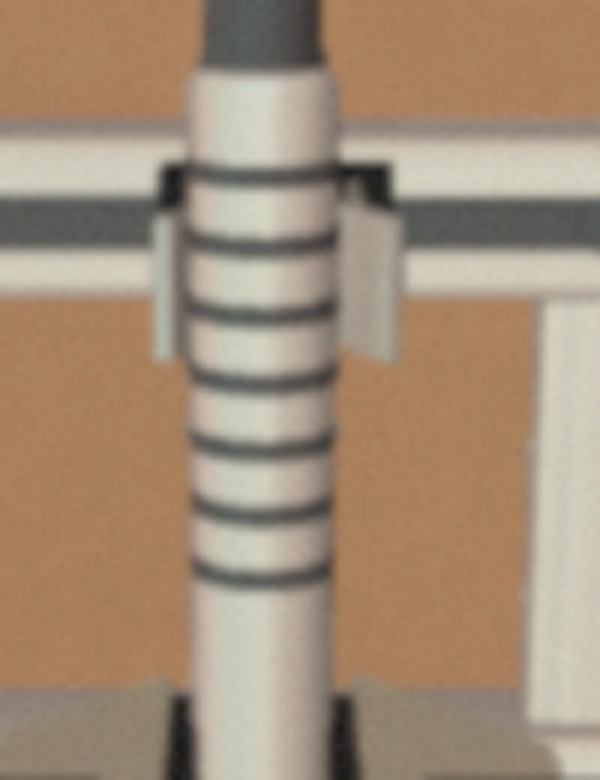

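Run:
```python
from h import *
import pickle
c=pickle.load(open("w10.pkl","rb"));o=get_obs();p=o["tool_pos"];R=Rn.from_euler("xyz",o["tcp_rot"])
print(p)
f=lambda x,y:(280+(x+.5)/6-.5,160+(y+.5)/6-.5)
T=lambda q,z:R.inv().apply(plane(c,*q,z)-p).round(2)
print("clip",T(f(153,285),55),T(f(403,285),55))
for y in (75,280,650): print("handle",T(f((190+336)/2,y),p[2]-18))
```

```text
[487.9494948  100.55746994 113.67153201]
clip [ 35.16 -11.44  58.72] [35.14 11.89 58.71]
handle [59.73 -1.2  18.08]
handle [44.71 -1.21 18.06]
handle [15.32 -1.23 18.02]
```

{"fn": "carry_out", "kwargs": {
  "xyz": [
    [0,0.021,0.3],
    [0,0,0.25],
    [0,0,0.1],
    [0,0,0],
    [0,0,0]
  ],
  "dr": [
    [0,0,0],
    [0,0,0],
    [0,0,0],
    [0,0,0],
    [0,0,0]
  ]
}}

```text
time: 18.4
tool_pos: [487.6, 98.9, 74.4]
tcp_rot: [-3.141, -0.001, -0.21]
contact_force: [-0.7, -0.3, -1.2]
grip_width: 10.0
```

{"fn": "carry_out", "kwargs": {
  "xyz": [
    [0,0,0.08],
    [0,0,0.06],
    [0,0,0.03],
    [0,0,0],
    [0,0,0]
  ],
  "dr": [
    [0,0,0],
    [0,0,0],
    [0,0,0],
    [0,0,0],
    [0,0,0]
  ]
}}

```text
time: 19.02
tool_pos: [488.1, 99.0, 64.2]
tcp_rot: [-3.141, -0.002, -0.21]
contact_force: [2.7, 1.6, 4.5]
grip_width: 10.1
```

{"fn": "carry_out", "kwargs": {
  "xyz": [
    [0,0,0.03],
    [0,0,0.03],
    [0,0,0.02],
    [0,0,0]
  ],
  "dr": [
    [0,0,0],
    [0,0,0],
    [0,0,0],
    [0,0,0]
  ]
}}

```text
time: 19.52
tool_pos: [486.7, 99.1, 59.1]
tcp_rot: [3.141, 0.001, -0.21]
contact_force: [-0.6, 1.9, 7.2]
grip_width: 10.2
```

{"fn": "carry_out", "kwargs": {
  "xyz": [
    [0,0,0.02],
    [0,0,0.02],
    [0,0,0]
  ],
  "dr": [
    [0,0,0],
    [0,0,0],
    [0,0,0]
  ]
}}

```text
time: 19.9
tool_pos: [486.8, 99.1, 58.8]
tcp_rot: [-3.142, -0.0, -0.21]
contact_force: [-7.6, 1.3, 28.4]
grip_width: 9.9
```

Run:
```python
from h import *
c=capture("wrist");cv2.imwrite("pics/w11.png",c["image"])
s=capture("scene");crop(s["image"],260,230,420,350,5,"pics/s11.png");o=get_obs();print(o["tool_pos"],o["contact_force"])
```

```text
[486.77210985  99.10564073  58.77431984] [-7.40000623  0.55554189 28.08503925]
```

View pics/s11.png

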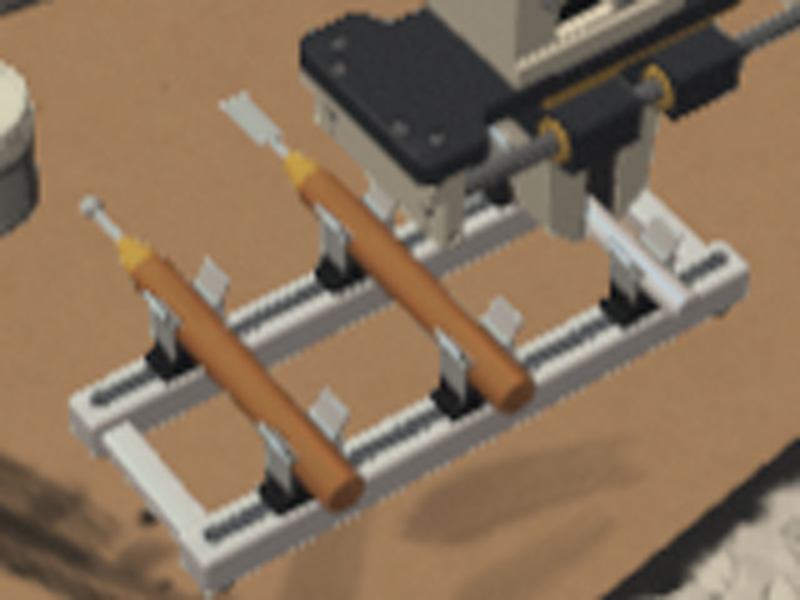

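View pics/w11.png

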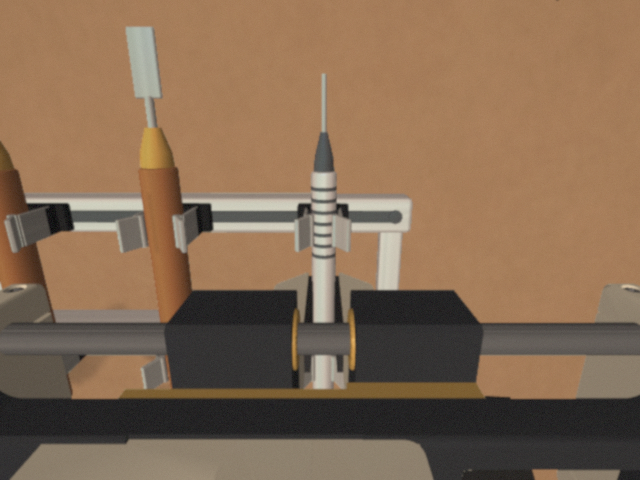

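Bottomed out: 28 N, with no further travel. The scriber lies between the plates, level. Release and back off.

{"fn": "carry_out", "kwargs": {
  "xyz": [
    [0,0,-0.03],
    [0,0,0],
    [0,0,0],
    [0,0,0],
    [0,0,0]
  ],
  "dr": [
    [0,0,0],
    [0,0,0],
    [0,0,0],
    [0,0,0],
    [0,0,0]
  ],
  "gripper": -0.3
}}

```text
time: 20.62
tool_pos: [487.0, 98.8, 58.0]
tcp_rot: [3.141, 0.001, -0.21]
contact_force: [0.3, -0.3, -0.4]
grip_width: 32.2
```

{"fn": "carry_out", "kwargs": {
  "xyz": [
    [0,0,-0.4],
    [0,0,-0.8],
    [0,0,-0.8],
    [0,0,-0.6],
    [-0.8,0,0],
    [-0.8,0,0],
    [0,0,0],
    [0,0,0]
  ],
  "dr": [
    [0,0,0],
    [0,0,0],
    [0,0,0],
    [0,0,0],
    [0,0,0],
    [0,0,0],
    [0,0,0],
    [0,0,0]
  ]
}}

```text
time: 21.62
tool_pos: [394.1, 118.9, 214.7]
tcp_rot: [-3.141, -0.002, -0.209]
contact_force: [-0.1, -0.4, 0.5]
grip_width: 32.6
```

Run:
```python
from h import *
import pickle
c=capture("wrist");cv2.imwrite("pics/w12.png",c["image"]);pickle.dump(c,open("w12.pkl","wb"))
s=capture("scene");cv2.imwrite("pics/s12f.png",s["image"]);crop(s["image"],260,230,420,350,5,"pics/s12.png");pickle.dump(s,open("s12.pkl","wb"));o=get_obs();print(o["tool_pos"],o["contact_force"],o["time"])
```

```text
[394.37680949 118.73701438 214.36872151] [0.24221488 0.15615779 0.75894849] 21.725
```

View pics/s12.png

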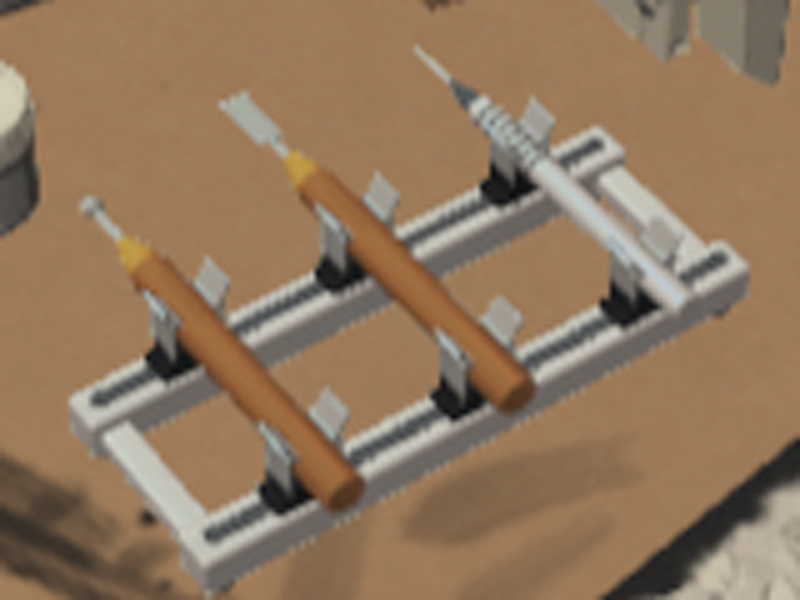

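View pics/w12.png

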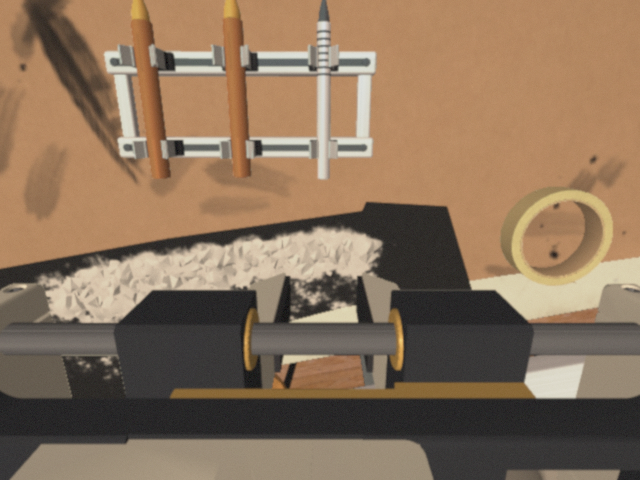

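Run:
```python
from h import *
import pickle
c=pickle.load(open("w12.pkl","rb"));s=pickle.load(open("s12.pkl","rb"))
crop(c["image"],105,0,385,190,2.85,"pics/z12.png")
```

```text
(no output)
```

View pics/z12.png

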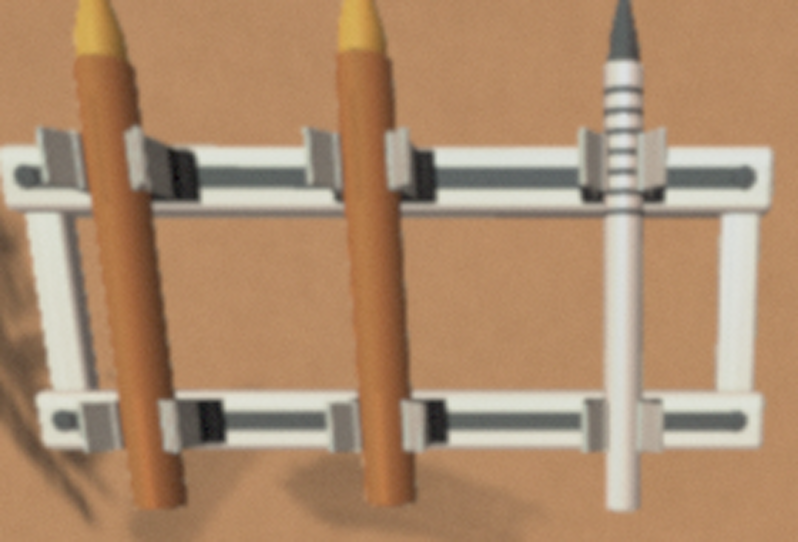

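Run:
```python
from h import *
import pickle
c=pickle.load(open("w12.pkl","rb"));s=pickle.load(open("s12.pkl","rb"))
fw=lambda x,y:(105+(x+.5)/2.85-.5,(y+.5)/2.85-.5)
fs=lambda x,y:(260+(x+.5)/5-.5,230+(y+.5)/5-.5)
FL,NL,FR,NR=[plane(c,*fw(*q),22) for q in ((27,177),(65,420),(744,176),(738,421))]
cen=(FL+NL+FR+NR)/4; yv=(FL-FR+NL-NR)[:2]; yaw=np.arctan2(-yv[0],yv[1]);print("cen",cen.round(1),"yaw",yaw.round(3))
x=np.array([np.cos(yaw),np.sin(yaw)]);y=np.array([-x[1],x[0]])
for n,wb,wf,sb,sf in [("ball",(160,505),(104,57),(346,490),(143,263)),("spat",(390,502),(363,50),(517,391),(307,180)),("scr",(623,507),(622,62),(679,300),(476,103))]:
  P=[plane(c,*fw(*q),42) for q in (wb,wf)]; m=(P[0]+P[1])/2; d=P[1]-P[0]
  print(n,"wrist@42 local x,y",((m-cen)[:2]@x).round(1),((m-cen)[:2]@y).round(1),"yaw err",(np.arctan2(d[1],d[0])-yaw).round(3),"len",np.linalg.norm(d).round(1))
  for k,(a,b) in enumerate(((wb,sb),(wf,sf))):
    p,r=tri([ray(c,*fw(*a)),ray(s,*fs(*b))]); print("   tri",("butt","front")[k],p.round(1),"res",r[0].round(1))
```

```text
cen [502.6 168.7  22. ] yaw -0.21
ball wrist@42 local x,y 1.2 70.2 yaw err -0.006 len 120.4
   tri butt [458.7 248.2  44.6] res 1.1
   tri front [576.4 223.2  44.4] res 0.1
spat wrist@42 local x,y 2.5 0.2 yaw err -0.006 len 121.2
   tri butt [445.3 180.1  45.1] res 0.9
   tri front [563.8 155.1  43.1] res 0.1
scr wrist@42 local x,y 0.3 -70.0 yaw err 0.002 len 119.9
   tri butt [430.2 112.5  46.1] res 0.1
   tri front [545.1  87.5  45.6] res 1.0
```

Run:
```python
from plant import close_job
print(close_job())
```

```text
the job is handed in; nothing more can be done
None
```

Both tools are in the rail and the job is handed in, at about 22 s of the 58 s allowed. The ball tool is in the wide pair at the rail's +y end, and the scriber is in the narrow pair at the −y end. I gripped each at mid-handle, lined it up with its clips using the wrist camera, and pressed it straight down until it hit a hard stop. The stops came at about 22 N for the ball tool and 28 N for the scriber. I then released and backed the arm clear.

Last checks:

| Check | Ball tool | Scriber |
|---|---|---|
| Along the clips, from home | 1.2 mm | 0.3 mm |
| Across the clips, from home | 0.2 mm | about 0 mm |
| Angle to the clips | 0.006 rad | 0.002 rad |
| Height at the stop, from arm position and grip (home is 42 mm) | about 41.5 mm | about 41.5 mm |
| Height from two camera views | 44–45 mm | about 46 mm |

- **Height disagreement:** The camera heights read 2–4 mm above the arm's figures. The spatula, already clipped in, also read 43–45 mm, so I put most of this down to camera calibration. The scriber's reading was the highest and remains unexplained. I did not press it again to check; a handle resting on the lips would be about 9 mm too high.
- **Spatula, jar and block:** The spatula is still in its clips, centred across them, though I did not compare it with its starting position. The jar and sanding block looked unmoved in the pictures after the first placement, but I did not measure them.

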